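# Clear the ware conveyor, prove its limit switch and release the line

## Robot

A 7-joint arm with a two-finger parallel gripper is mounted at the origin on the work surface. World frame = base frame: x ahead of the robot, y to its left, z up, the work surface at z = 0. Lengths are in mm, angles in rad, forces in N, time in s.
With the tool pointing down it reaches from about 425 to 950 mm from the base axis. Payload 16.7 kg.
Tool frame: the origin (TCP) lies at the very end of the fingers, on their centre line; the grasp point (between the pads) lies 19 mm behind it; x points along the fingers, y is the direction in which the jaws open and shut, and the axes are right-handed (so a half turn about x gives the same grasp; the last joint's range is limited). The gripper opens to 94 mm and grips with 3 to 60 N. Pads are 16 mm wide; open, the fingers measure 119 mm over their backs; the gripper's body (75 mm by 177 mm) begins 78 mm behind the grasp point.
Start: joints at [-1.423, 0.426, 0.074, 1.606, -0.034, 1.111, -0.067], TCP at [197.416, 645.447, 205.467] pointing down, gripper open.
Joint ranges: [-2.85, 2.85], [-0.5, 2.14], [-1.23, 1.37], [0.21, 2.46], [-1.02, 4.16], [0.16, 2.05], [-2.73, 2.73]. Speed limits (rad/s): [1.89, 1.89, 2.39, 2.39, 3.01, 3.01, 3.01].

## Interface

Orientations are given as a rotation vector (axis times angle).
In Python, from station import r gives the robot as it stands.
- The arm moves only by the tool servo_tool, never from a script. Its argument "motion" is a list of rows, each a list of 4 numbers: the shift along the tool's x, y, z in cm, then the turn about the tool's x in degrees. In form: [[tx, ty, tz, roll], ...]. A call has 1 to 20 rows; each row is the pose to reach, as a shift and turn from the pose commanded when the call began, along the tool's axes at that moment; what a row does not reach only later rows make up. A row lasts 1/10 s, in which the tool goes at most 50 mm and 8.59 degrees, less where a joint would pass 70% of its speed; a pose out of reach is approached as far as the arm can. A call with a gripper value outside its range is refused whole. "hand" is the closure, from -1 (fully open) to 1 (shut), so that 0 is half open, set as the call begins (left out, the last holds). The fingers move at their own pace and stop on an object; the grip force is fixed at half the most. Time passes only in rows, so rows that repeat a pose let the fingers close. It gives the time, the measured TCP pose, the force and the opening at its end, in the units of the state.
- r.state(): the state, without advancing time (a new reading comes with each control period).
- r.read_camera(name): name is "scene" or "top"; returns a dict with "img" (420x560x3 uint8, blue, green, red), "K" (3x3 intrinsics, pixels), "k1" (the pictures are not rectified: a ray, as slopes to the right and down, at radius r is drawn at 1 + k1 r^2 times it, then the intrinsics apply), "origin" and "attitude" of the camera in the world. Camera axes: x right, y up, looking along -z (the intrinsics and any distortion apply to the point x, -y, -z); pixel columns grow to the right and rows downward; lengths in mm; the calibration is good to about 2 mm. A picture is of the moment at which its call begins. There is no depth.
- r.job_done(): hands the job in, once; it reports no verdict.
Trained networks look in a picture, given as the dict that the camera call returned (one of the last four; its "shot" number tells which), for a name from the list of things; names that differ only in an ending like _2 or _b are one class to them, and where a whole thing is asked for, a point or a joint stands for the part that bears it (a point fixed in the world has none). Each returns a list of dicts, best first, with "confidence" (0 to 1); they miss things now and then, are a little off and sometimes report something else, mostly with a low value. They report only what shows in the picture. A call takes as long as a camera call. They do not tell look-alikes from the thing itself.
- r.silhouettes(picture, label): "region" (420x560 bool, what is visible of it) and "extent" ([left, top, width, height] in pixels, round what is visible of it).
The state is a dict: "time_s": time; "joints": joint angles; "dq": joint speeds; "tau": joint torques, N m; "tool_pos": TCP position; "eef_rot": TCP orientation; "ft_force": force on the tool from outside, world axes, zero at the start; "wrist_torque": the same for the moment, N m; "grip_width": opening from 0.0 (shut) to 1.0 (fully open).
Only numpy, scipy, OpenCV 4.12 (cv2) and the standard library are available. Lean on these libraries where they do the work, as an engineer would, in place of code of your own. Each camera call takes 0.05 s, during which the arm holds its last target. There are 200 camera calls.

## Task

Get the stopped ware conveyor ready to run: slide the crate back along the rollers, its ware still standing in it, until there is at least 80 mm clear between crate and switch roller; then push the limit switch's roller arm over, the way the ware travels, until it clicks, and let it spring back. Next slide the shutter of the release box fully aside, press the button under it fully down, let it up, and slide the shutter fully home again. Leave the vase and bowl where they stand and the crate resting on the rollers.

Things in the scene. Friction and masses are not known exactly. Their poses are not given: they have to be found in the camera images.
- conveyor: Fixed end section of a roller conveyor, 164 mm (x) by 325 mm (y, from -175 to +150 mm), grey side rails 60 mm high, roller tops 40 mm above the bench. Origin on the bench at x = 0, y = 0; z up; +y is the way the ware travels. The rollers end at y = +35 mm; beyond them is the limit-switch bay.
- bay (a point): Middle of the switch bay, at x = 0, y = +73, z = +30 mm of the conveyor (on the arm's axis), axes as the conveyor. Two upright guard plates flank the arm (inner faces at x = -40 and +40 mm, y from +30 to +125 mm of the conveyor, tops 100 mm above the bench). The aluminium switch body beside the arm's foot is 50 mm high.
- roller (a point): Centre of the black roller (26 mm diameter, 14 mm long, axis along the conveyor's x) at the tip of the switch arm. At rest it is at x = -2, y = +55, z = +87 mm in the conveyor's frame. Its orientation turns with the arm.
- switch_arm (a joint): Angle of the steel switch arm (rad) about an axis along the conveyor's x through the bay point; 60 mm from axis to roller centre. 0 at rest, leaning 0.3 rad towards the incoming ware; grows as the roller is pushed along the conveyor's +y; clicks at 0.45 (roller moved about 27 mm), stop at 0.9 (51 mm). A spring (2 to 5 N at the roller) returns it to 0.
- release_box: Fixed grey box, 100 mm (x) by 190 mm (y) by 60 mm high. Origin on the bench under its centre, z up. On its top two rails run along y (inner faces at x = -33 and +33 mm, tops 78 mm above the bench) and guide the shutter. The button is at x = 0, y = -45 mm.
- shutter (a joint): Travel of the flat steel shutter (m) along the release box's +y: 0 fully home over the button, 0.066 fully aside; the button is wholly uncovered from 0.052. Stays where it is left; needs about 2 to 3 N. The plate is 62 mm (x) by 64 mm (y), its top 74 mm above the bench.
- shutter_fin (a point): Middle of the top edge of the upright fin on the centre of the shutter plate, to push it by: 40 mm wide (x), 6 mm thick (y), from the plate up to 104 mm above the bench. Axes as the release box. With the shutter home it is at y = -45 mm of the box.
- button (a joint): Travel of the push button (m): 0 up, 0.006 fully down, pressed properly from 0.004. Spring: starts at about 1 N, about 5 N fully down.
- button_top (a point): Centre of the top of the black round button (32 mm diameter), 66 mm above the bench when up, under the shutter until this is slid aside.
- crate: Loose open wooden crate, 130 mm (x) by 110 mm (y) by 50 mm high, walls and floor 6 mm, 0.4 to 0.7 kg; origin at the centre of its underside, axes about as the conveyor. It stands on the rollers between the rails (5 mm play each side), its front (+y) wall 17 to 32 mm from the switch roller. Behind it the rollers run on to y = -175 mm of the conveyor.
- cup: Dark clay cup, 56 mm across, 66 mm high, standing in one half (+x or -x) of the crate; origin at the centre of its underside. It may shift inside the crate but must stay upright in it.
- lid: Grey clay disc lid, 54 mm across, 10 mm thick, lying flat in the other half of the crate; origin at the centre of its underside. It may shift inside the crate but must stay flat in it.
- vase: Dark clay vase, 74 mm across, 145 mm high, standing on the bench along the +x side of the release box; origin at the centre of its underside. Leave alone.
- bowl: Grey clay bowl, 100 mm across, 50 mm high, on the bench along the -x side of the release box; origin at the centre of its underside. Leave alone.
Not all that is in view belongs to the job. Leave any blue, pink or purple look-alike of the crate alone.

How it is judged (in metres and radians):
On the way, in this order (a step that is already met when the one before it is completed fails the run):
1. the crate has been slid back, 77 mm or more clear of the switch roller (its origin 90 mm or more behind the conveyor's) (y of crate in the frame of conveyor below -0.09 m), for 0.1 s.
2. the switch arm is pushed past its click (0.45 rad) (value of joint switch_arm above 0.45 rad), for 0.1 s.
3. the switch arm has sprung back to rest (within 0.06 rad) (value of joint switch_arm below 0.06 rad), for 0.1 s.
4. the shutter is slid aside, the button wholly uncovered (52 mm or more) (value of joint shutter above 0.052 m), for 0.1 s.
5. the button is pressed (4 mm or more) (value of joint button above 0.004 m), for 0.1 s.
At the end, for the whole second after the job is handed in: Crate flat on the rollers, 77 mm or more clear of the roller (origin 90 to 170 mm behind the conveyor's), cup and lid upright in it; arm at rest (0.06 rad), button up (1.5 mm), shutter home (10 mm); vase and bowl upright (0.15 rad) within 20 mm of their start (y of crate in the frame of conveyor between -0.17 and -0.09 m and height (world z) of crate below 0.045 m and angle between crate's own z axis and vertical below 0.06 rad and horizontal distance between each of cup, lid and crate below 0.055 m and angle between each of cup, lid, vase, bowl's own z axis and vertical below 0.15 rad and z of each of cup, lid in the frame of crate below 0.02 m and value of joint switch_arm below 0.06 rad and value of joint button below 0.0015 m and value of joint shutter below 0.01 m and distance of each of vase, bowl from where it was at the start of the episode below 0.02 m); the robot touches nothing.
It fails at once if the vase is shifted by more than 20 mm or tipped (distance of vase from where it was at the start of the episode above 0.02 m or angle between vase's own z axis and vertical above 0.3 rad).
It fails at once if the bowl is shifted by more than 20 mm or tipped (distance of bowl from where it was at the start of the episode above 0.02 m or angle between bowl's own z axis and vertical above 0.3 rad).
It fails at once if the cup is tipped over (angle between cup's own z axis and vertical above 0.5 rad).
It fails at once if the crate is lifted off the rollers by more than 15 mm (it is to be slid) (height (world z) of crate above 0.055 m).
It also fails if it takes over 64 s, if anything falls off the work surface, if the arm or the gripper's body presses on something with over 40 N, if the wrist force passes 120 N, or if a joint passes its speed limit or range.

## Working session

There is one attempt and no reset: what is moved stays moved. The work goes in short steps, Python scripts to look and compute and a tool call to move; the robot and the scene stay as the last step left them, time stands still between calls to the robot, and variables do not carry over. Pictures are saved under pics/ and viewed, about 8 in all and at most 12, crops included, and the job is handed in when it is done.

Besides the shell and the picture viewer there is one more tool, called after "Request:" as name(argument=value, ...), one argument or row to a line, values as JSON. servo_tool: Moves the arm, as the interface text tells. Its arguments: {"type":"object","properties":{"motion":{"type":"array"},"hand":{"type":"number"}},"required":["motion"]}

```bash
mkdir -p pics; ls
cat > h.py <<'E'
import numpy as np, cv2
from scipy.spatial.transform import Rotation as R
from station import r
def att(c):
    a=np.array(c["attitude"],float)
    return a if a.shape==(3,3) else R.from_rotvec(a).as_matrix() if a.size==3 else R.from_quat(a).as_matrix()
def ray(c,u,v):
    K=np.array(c["K"]);p=np.array([(u-K[0,2])/K[0,0],(v-K[1,2])/K[1,1]]);q=p.copy()
    for _ in range(20): q=p/(1+c["k1"]*(q@q))
    return att(c)@np.array([q[0],-q[1],-1.])
def atz(c,u,v,z):
    o=np.array(c["origin"],float);d=ray(c,u,v);return (o+d*(z-o[2])/d[2])
def proj(c,P):
    K=np.array(c["K"]);q=(np.atleast_2d(P)-np.array(c["origin"]))@att(c)
    s=np.c_[q[:,0]/-q[:,2],-q[:,1]/-q[:,2]];s=s*(1+c["k1"]*(s**2).sum(1))[:,None]
    return s@K[:2,:2].T+K[:2,2]
E
python3 - <<'E'
from h import *
for n in("top","scene"):
    c=r.read_camera(n);cv2.imwrite(f"pics/{n}1.png",cv2.resize(c["img"],(784,588),interpolation=cv2.INTER_CUBIC))
    print(n,c["origin"],c["attitude"],c["K"],c["k1"])
    for l in["conveyor","release_box","crate","cup","lid","vase","bowl","roller","shutter","shutter_fin","switch_arm"]:
        try:
            for d in r.silhouettes(c,l)[:3]:
                m=d["region"];ys,xs=np.nonzero(m);print(l,round(d["confidence"],2),d["extent"],xs.mean().round(1),ys.mean().round(1),len(xs))
        except Exception as e: print(l,e)
s=r.state();print(s["tool_pos"],s["eef_rot"],s["time_s"],R.from_rotvec(s["eef_rot"]).as_matrix().round(3))
E
```

```text
pics
top [ 233.71335402 -133.77417277 1413.57091238] [ 0.16646977 -0.18622327 -1.61205745] [[512.24355987   0.         279.66658481]
 [  0.         512.24355987 216.04911519]
 [  0.           0.           1.        ]] -0.009313600371609245
conveyor 0.68 [243.4, 178.8, 130.4, 85.4] 304.4 221.1 4988
release_box 0.59 [139.4, 226.8, 23.1, 29.1] 151.3 243.5 592
release_box 0.55 [98.9, 215.9, 82.7, 50.7] 139.3 243.5 2888
crate 0.89 [290.5, 283.2, 62.6, 64.2] 321.0 316.7 2098
crate 0.76 [315.7, 114.5, 47.5, 50.7] 339.7 137.2 1866
crate 0.61 [297.5, 191.3, 50.1, 58.9] 322.2 222.2 1474
cup 0.71 [277.3, 208.1, 12.6, 9.4] 283.8 211.4 105
cup 0.7 [312.7, 195.0, 17.9, 23.8] 320.3 207.1 374
cup 0.22 [296.4, 191.7, 51.4, 57.3] 322.8 222.0 1325
lid 0.54 [303.3, 219.6, 20.2, 21.6] 313.3 230.2 319
vase 0.67 [241.7, 178.0, 131.3, 87.9] 303.9 220.9 4978
vase 0.57 [131.7, 185.0, 33.1, 30.3] 147.0 200.1 723
bowl 0.86 [123.9, 273.1, 36.7, 32.0] 142.6 290.3 1029
roller 0.51 [275.1, 205.6, 14.6, 11.5] 283.9 211.4 86
shutter 0.74 [140.6, 229.6, 23.0, 28.4] 151.6 244.4 567
shutter_fin 0.96 [134.0, 227.6, 30.0,
[... 500 characters left out ...]
[134.0, 160.7, 72.7, 60.7] 170.7 190.9 2644
crate 0.88 [85.3, 309.7, 65.2, 69.0] 116.4 343.4 3714
cup 0.8 [231.1, 239.5, 25.1, 30.4] 243.4 253.6 639
lid 0.59 [226.9, 229.1, 22.4, 25.0] 232.6 238.6 234
vase 0.57 [373.1, 128.1, 31.2, 51.4] 389.9 154.3 1130
bowl 0.72 [305.5, 92.3, 37.0, 33.9] 322.3 108.2 904
shutter 0.81 [333.5, 117.4, 36.0, 25.5] 350.4 129.7 491
shutter 0.25 [168.6, 193.8, 153.3, 123.2] 248.7 255.8 6658
shutter_fin 0.84 [334.8, 115.4, 32.7, 24.8] 350.3 129.0 451
shutter_fin 0.29 [170.5, 191.4, 154.7, 123.7] 248.3 255.7 6916
[197.40306888 645.44254313 205.46895895] [ 0.23296138  1.55825589 -0.23299761] 1.2 [[-0.     0.292  0.956]
 [-0.     0.956 -0.292]
 [-1.    -0.    -0.   ]]
```

View pics/top1.png

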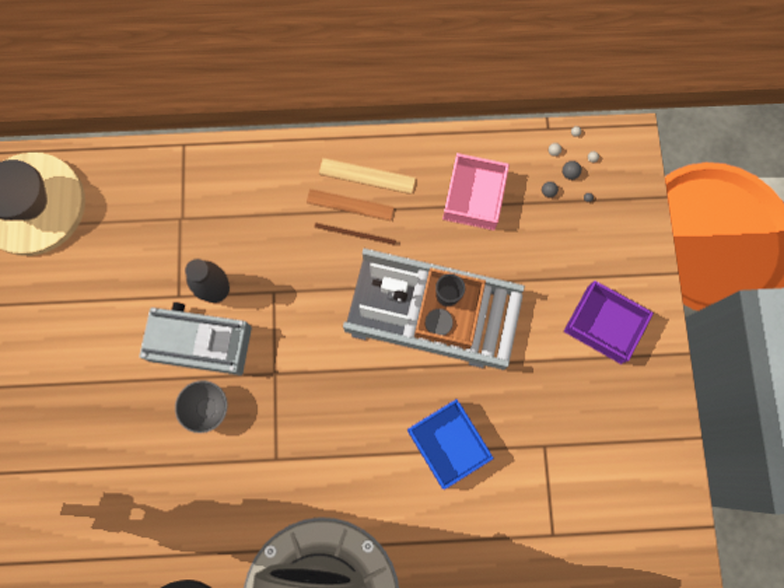

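View pics/scene1.png

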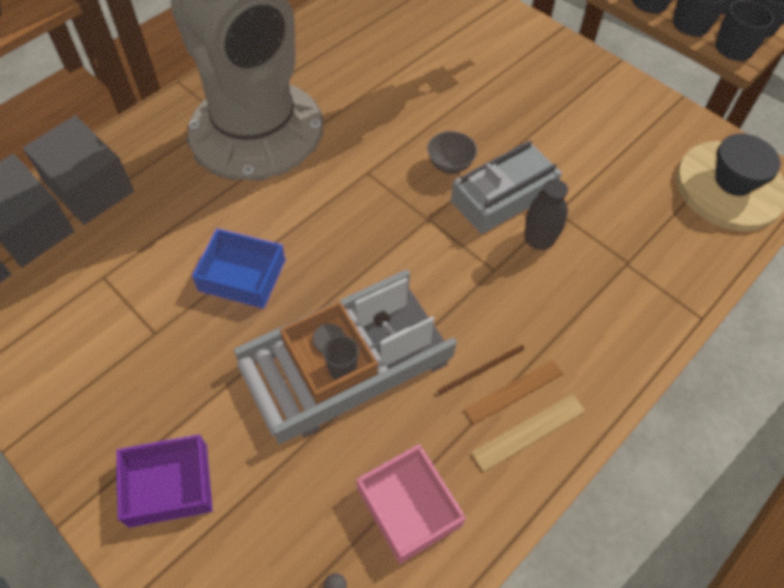

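The brown crate stands on the conveyor at top (450,308) and scene (330,350); it holds the cup and lid. The pink, purple and blue boxes are look-alikes off the conveyor. The release box is at top (195,340), with the shutter at its right-hand end. I'll fit the poses by silhouette and check them in an overlay.

```bash
cat > fit.py <<'E'
from h import *
from scipy.optimize import minimize
def box(x0,x1,y0,y1,z0,z1): return np.array([[x,y,z] for x in(x0,x1) for y in(y0,y1) for z in(z0,z1)],float)
def T(p,P):
    c,s=np.cos(p[2]),np.sin(p[2]);return np.c_[p[0]+c*P[:,0]-s*P[:,1],p[1]+s*P[:,0]+c*P[:,1],P[:,2]]
def render(c,p,boxes):
    m=np.zeros((420*4,560*4),np.uint8)
    for b in boxes: cv2.fillConvexPoly(m,cv2.convexHull(((proj(c,T(p,b))+.5)*4).astype(np.int32)),1)
    return cv2.resize(m.astype(np.float32),(560,420),interpolation=cv2.INTER_AREA)
CONV=[box(-82,82,-175,150,0,60),box(40,44,30,125,0,100),box(-44,-40,30,125,0,100)]
RB=[box(-50,50,-95,95,0,60),box(33,40,-95,95,60,78),box(-40,-33,-95,95,60,78)]
CR=[box(-65,65,-55,55,40,90)]
def fit(views,boxes,p0):
    def f(p):
        e=0
        for c,m in views:
            q=render(c,p,boxes);e+=np.abs(q-m).sum()/m.sum()
        return e
    best=minimize(f,p0,method="Nelder-Mead",options=dict(initial_simplex=np.array(p0)+np.array([[0,0,0],[15,0,0],[0,15,0],[0,0,.1]]),xatol=.05,fatol=1e-4))
    return best.x,best.fun
def pick(c,l,uv):
    for d in r.silhouettes(c,l):
        m=d["region"];ys,xs=np.nonzero(m)
        if np.hypot(xs.mean()-uv[0],ys.mean()-uv[1])<25 and len(xs)>700: return m.astype(np.float32)
E
python3 - <<'E'
from fit import *
cs={n:r.read_camera(n) for n in("top","scene")}
ov={n:cv2.resize(cs[n]["img"],None,fx=4,fy=4,interpolation=cv2.INTER_CUBIC) for n in cs}
for l,bx,g in(("conveyor",CONV,{"top":(304,221),"scene":(248,255)}),("release_box",RB,{"top":(139,243),"scene":(359,133)}),("crate",CR,{"top":(322,222),"scene":(232,252)})):
    V=[(cs[n],pick(cs[n],l,g[n])) for n in cs];V=[v for v in V if v[1] is not None]
    c0=atz(cs["top"],*g["top"],40)
    sols=[fit(V,bx,[c0[0],c0[1],y]) for y in(-.35,-.1,.1)]
    p,e=min(sols,key=lambda t:t[1]);print(l,len(V),p.round(3),round(e,3),[fit([v],bx,p)[0].round(3).tolist() for v in V])
    for n in cs:
        for b in bx:
            q=(proj(cs[n],T(p,b))+.5)*4
            for i in range(8):
                for k in(1,2,4):
                    if not i&k: cv2.line(ov[n],tuple(map(int,q[i])),tuple(map(int,q[i|k])),(0,255,0),1)
A=ov["top"][640:1120,380:1540];B=ov["scene"][380:1300,640:1640]
A=cv2.resize(A,(800,331));B=cv2.resize(B,(652,600))
cv2.imwrite("pics/ovt.png",A);cv2.imwrite("pics/ovs.png",B)
E
```

```text
conveyor 2 [ 5.32989e+02 -2.28819e+02 -2.84000e-01] 1.137 [[532.187, -228.887, -0.284], [536.002, -229.827, -0.289]]
release_box 2 [ 4.88083e+02  2.26298e+02 -1.83000e-01] 0.16 [[487.002, 225.535, -0.201], [490.856, 226.507, -0.162]]
crate 2 [ 5.22590e+02 -2.67521e+02 -2.75000e-01] 1.059 [[522.175, -268.156, -0.289], [525.644, -266.749, -0.287]]
```

View pics/ovt.png

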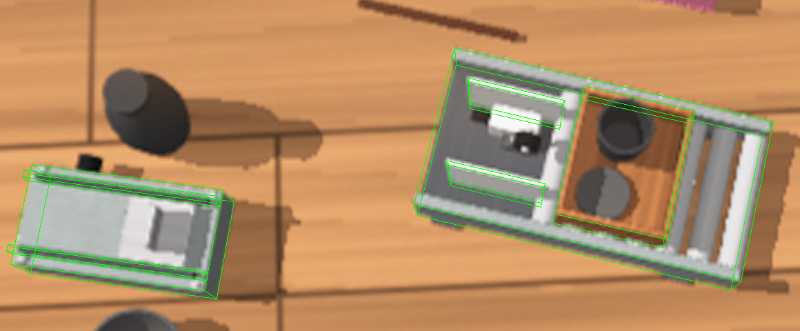

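View pics/ovs.png

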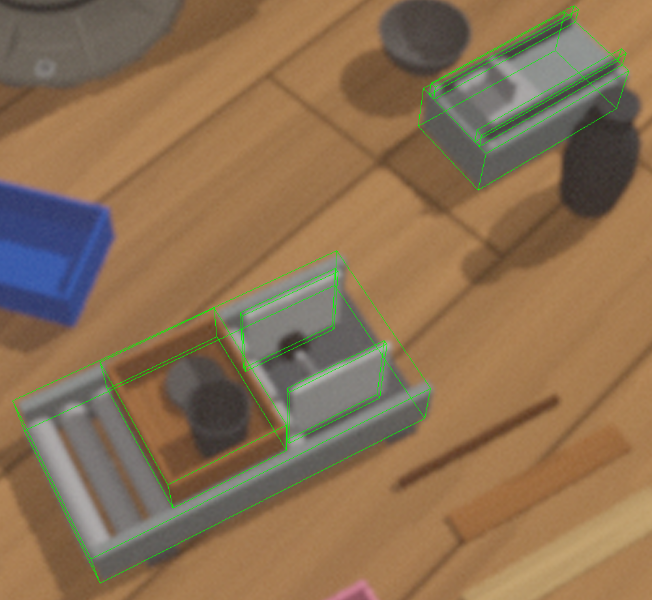

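The top overlay fits the conveyor and crate within about a pixel, and the crate is at conveyor y ≈ -40. The release-box outline is a few mm off at its left end. I'll refit it with the shutter included, masking out the vase, and locate the vase, bowl and cup.

Run:
```python
from fit import *
cs={n:r.read_camera(n) for n in("top","scene")}
g={"top":(139,243),"scene":(359,133)}
V=[]
for n in cs:
    c=cs[n];m=np.zeros((420,560),bool);dc=m.copy()
    for l in("release_box","shutter","shutter_fin"):
        for d in r.silhouettes(c,l):
            ys,xs=np.nonzero(d["region"])
            if len(xs) and np.hypot(xs.mean()-g[n][0],ys.mean()-g[n][1])<30 and len(xs)<3500: m|=d["region"]
    V.append((c,cv2.morphologyEx(m.astype(np.uint8),cv2.MORPH_CLOSE,np.ones((5,5))).astype(np.float32)))
    for l,z,a in(("vase",70,145),("bowl",25,50)):
        d=[d for d in r.silhouettes(c,l) if d["region"].sum()<1500][0];e=d["extent"];print(n,l,atz(c,e[0]+e[2]/2,e[1]+e[3]/2,z).round(0))
fs=[fit([v],RB,[488,226,-.183]) for v in V]+[fit(V,RB,[488,226,-.183])]
for f in fs: print(f[0].round(3),round(f[1],3))
p=fs[2][0];A=cv2.resize(cs["top"]["img"],None,fx=8,fy=8,interpolation=cv2.INTER_CUBIC)
for b in RB:
    q=(proj(cs["top"],T(p,b))+.5)*8
    for i in range(8):
        for k in(1,2,4):
            if not i&k: cv2.line(A,tuple(map(int,q[i])),tuple(map(int,q[i|k])),(0,255,0),1)
F=box(-20,20,-48,-42,104,104)
for q in (proj(cs["top"],T(p,F))+.5)*8: cv2.circle(A,tuple(map(int,q)),4,(0,0,255),1)
cv2.imwrite("pics/rb.png",A[1660:2200,740:1500])
pc=np.array([532.99,-228.82,-.284])
for l,z in(("cup",112),("lid",56)):
    for d in r.silhouettes(cs["top"],l):
        ys,xs=np.nonzero(d["region"]);w=atz(cs["top"],xs.mean(),ys.mean(),z-(30 if l=="cup" else 0))-[*pc[:2],0]
        c_,s_=np.cos(pc[2]),np.sin(pc[2]);print(l,len(xs),(c_*w[0]+s_*w[1]).round(),(-s_*w[0]+c_*w[1]).round())
for nm,P in(("rearwall in y=-49-40+14.5, x=-8",[-8,-74,0]),("roller",[-2,55,0])): print(nm,T(pc,np.array([P],float)))
```

```text
top vase [593. 192.  70.]Traceback (most recent call last):
  File "<stdin>", line 13, in <module>
IndexError: list index out of range
```

Run:
```python
from fit import *
cs={n:r.read_camera(n) for n in("top","scene")}
g={"top":(139,243),"scene":(359,133)}
V=[]
for n in cs:
    c=cs[n];m=np.zeros((420,560),bool)
    for l in("release_box","shutter","shutter_fin"):
        for d in r.silhouettes(c,l):
            ys,xs=np.nonzero(d["region"])
            if len(xs) and np.hypot(xs.mean()-g[n][0],ys.mean()-g[n][1])<30 and len(xs)<3500: m|=d["region"]
    print(n,m.sum());V.append((c,cv2.morphologyEx(m.astype(np.uint8),cv2.MORPH_CLOSE,np.ones((5,5))).astype(np.float32)))
    for l,z in(("vase",70),("bowl",25)):
        for d in r.silhouettes(c,l):
            if d["region"].sum()<1500: e=d["extent"];print(n,l,atz(c,e[0]+e[2]/2,e[1]+e[3]/2,z).round(0))
fs=[fit([v],RB,[488,226,-.183]) for v in V]+[fit(V,RB,[488,226,-.183])]
for f in fs: print(f[0].round(3),round(f[1],3))
p=fs[2][0];A=cv2.resize(cs["top"]["img"],None,fx=8,fy=8,interpolation=cv2.INTER_CUBIC)
for b in RB:
    q=(proj(cs["top"],T(p,b))+.5)*8
    for i in range(8):
        for k in(1,2,4):
            if not i&k: cv2.line(A,tuple(map(int,q[i])),tuple(map(int,q[i|k])),(0,255,0),1)
F=box(-20,20,-48,-42,104,104)
for q in (proj(cs["top"],T(p,F))+.5)*8: cv2.circle(A,tuple(map(int,q)),4,(0,0,255),1)
cv2.imwrite("pics/rb.png",A[1660:2200,740:1500])
pc=np.array([532.99,-228.82,-.284])
for l,z in(("cup",82),("lid",56)):
    for d in r.silhouettes(cs["top"],l):
        ys,xs=np.nonzero(d["region"]);w=atz(cs["top"],xs.mean(),ys.mean(),z)-[*pc[:2],0]
        c_,s_=np.cos(pc[2]),np.sin(pc[2]);print(l,len(xs),(c_*w[0]+s_*w[1]).round(),(-s_*w[0]+c_*w[1]).round())
for P in([-8,-74,0],[-2,55,0]): print(T(pc,np.array([P],float)))
```

```text
top 2932
top vase [602. 196.  70.]
top vase [483. 186.  70.]
top bowl [360. 213.  25.]
top bowl [ 528. -277.   25.]
scene 2849
scene vase [609. 192.  70.]
scene bowl [362. 215.  25.]
[ 4.86861e+02  2.26310e+02 -2.05000e-01] 0.053
[ 4.90400e+02  2.26676e+02 -1.46000e-01] 0.104
[ 4.87902e+02  2.25750e+02 -1.92000e-01] 0.19
cup 390 33.0 -32.0
cup 559 -170.0 380.0
lid 283 -27.0 -26.0
[[ 504.57583532 -297.61415124    0.        ]]
[[ 546.48098605 -175.46277654    0.        ]]
```

View pics/rb.png

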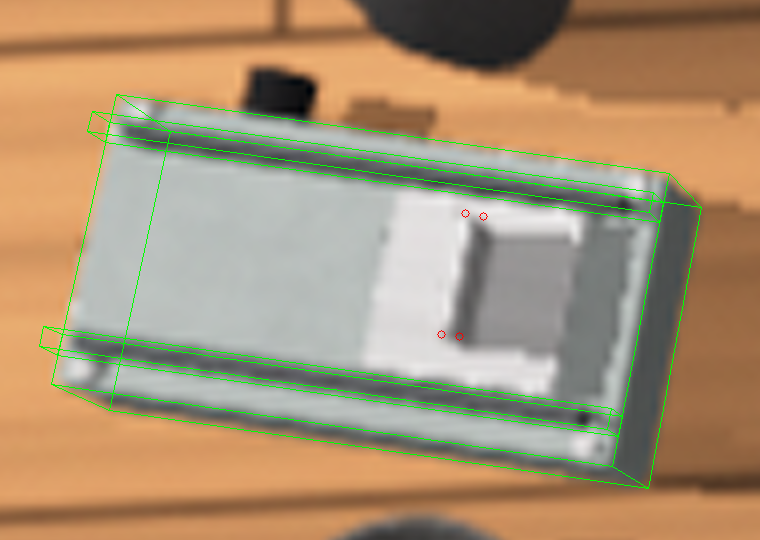

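Request:
servo_tool(
  motion=[
    [0,-20,40,0],
    [0,-20,40,0],
    [0,-20,40,0],
    [0,-20,40,0],
    [0,-20,40,0],
    [0,-20,40,0],
    [0,-20,40,0],
    [0,-20,40,0],
    [0,-20,40,0],
    [0,-20,40,0],
    [0,-80,57,0],
    [0,-80,57,0],
    [0,-80,57,0],
    [0,-80,57,0],
    [0,-80,57,0],
    [0,-80,57,0],
    [0,-80,57,0],
    [0,-80,57,0],
    [0,-80,57,0],
    [0,-80,57,0],
  ],
  hand=1,
)

```text
time_s: 4.65
tool_pos: [510.8, -164.6, 205.9]
eef_rot: [0.233, 1.557, -0.233]
ft_force: [1.1, -0.5, 0.8]
grip_width: 0.005
```

Request:
servo_tool(
  motion=[
    [3,-13,3.3,0],
    [6,-13,3.3,0],
    [6,-13,3.3,0],
    [6,-13,3.3,0],
    [6,-13,3.3,0],
    [6,-13,3.3,0],
  ],
)

```text
time_s: 5.25
tool_pos: [505.2, -295.7, 145.9]
eef_rot: [0.232, 1.558, -0.232]
ft_force: [-0.4, 0.4, 0.5]
grip_width: 0.004
```

```bash
cat >> fit.py <<'E'
PC=np.array([532.99,-228.82,-.284])
def loc(p,w):
    c,s=np.cos(p[2]),np.sin(p[2]);d=np.array(w[:2])-p[:2];return np.array([c*d[0]+s*d[1],-s*d[0]+c*d[1]]).round(1)
E
python3 - <<'E'
from fit import *
s=r.state();print(s["tool_pos"],s["ft_force"],loc(PC,s["tool_pos"]),R.from_rotvec(s["eef_rot"]).as_matrix().round(3)[:,1])
ov=[]
c=r.read_camera("scene");A=cv2.resize(c["img"],None,fx=4,fy=4,interpolation=cv2.INTER_CUBIC)
cv2.imwrite("pics/s2.png",A[700:1300,600:1400])
E
```

```text
[ 505.16001567 -295.73846695  145.90954534] [-0.41135128  0.37467996  0.45798648] [ -8. -72.] [0.291 0.957 0.   ]
```

View pics/s2.png

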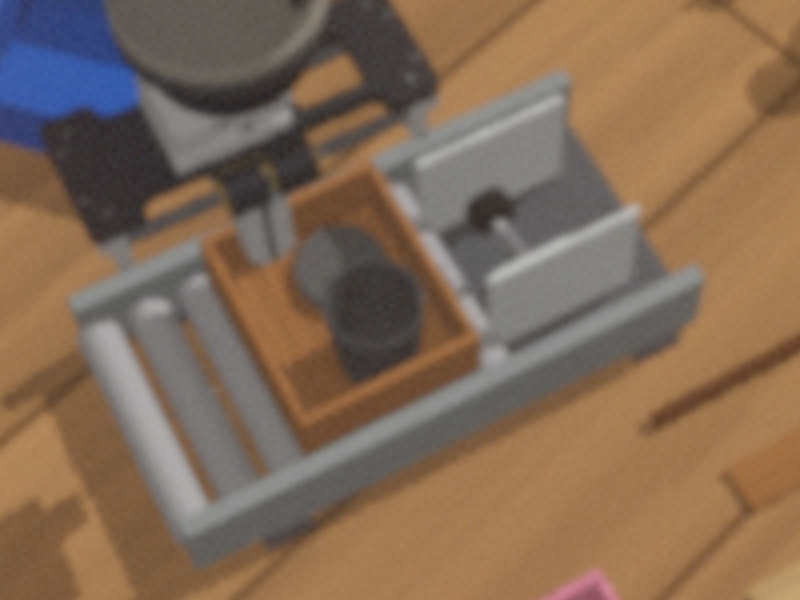

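The fingers are above the inside of the crate's rear wall (scene crop (265,235)), clear of cup and lid. Next I lower them and push the wall back.

Request:
servo_tool(
  motion=[
    [3,0,0,0],
    [6,0,0,0],
    [8,0,0,0],
    [8,0,0,0],
    [8,0,0,0],
  ],
)

```text
time_s: 5.8
tool_pos: [505.3, -296.1, 66.5]
eef_rot: [0.232, 1.558, -0.232]
ft_force: [-0.0, -0.0, 1.2]
grip_width: 0.005
```

Request:
servo_tool(
  motion=[
    [0,-0.3,0,0],
    [0,-0.6,0,0],
    [0,-1,0,0],
    [0,-1.4,0,0],
    [0,-1.9,0,0],
    [0,-2.4,0,0],
    [0,-2.9,0,0],
    [0,-3.4,0,0],
    [0,-3.9,0,0],
    [0,-4.4,0,0],
  ],
)

```text
time_s: 6.8
tool_pos: [492.9, -338.2, 66.8]
eef_rot: [0.233, 1.556, -0.231]
ft_force: [2.8, 7.3, 5.9]
grip_width: 0.007
```

Request:
servo_tool(
  motion=[
    [0,-0.3,0,0],
    [0,-0.8,0,0],
    [0,-1.3,0,0],
    [0,-1.8,0,0],
    [0,-2.3,0,0],
    [0,-2.7,0,0],
    [0,-3,0,0],
    [0,-3.1,0,0],
    [0,-3.1,0,0],
  ],
)

```text
time_s: 7.7
tool_pos: [483.6, -368.2, 66.6]
eef_rot: [0.233, 1.556, -0.232]
ft_force: [1.1, 5.3, 4.3]
grip_width: 0.005
```

Request:
servo_tool(
  motion=[
    [0,0.4,0,0],
    [0,0.6,0,0],
    [-4,0.6,0,0],
    [-8,0.6,0,0],
    [-8,0.6,0,0],
    [-8,0.6,0,0],
  ],
)

```text
time_s: 8.3
tool_pos: [484.8, -362.8, 146.4]
eef_rot: [0.232, 1.556, -0.233]
ft_force: [-0.2, 0.3, -0.8]
grip_width: 0.003
```

Run:
```python
from fit import *
s=r.state();print(s["tool_pos"],s["ft_force"],loc(PC,s["tool_pos"]))
c=r.read_camera("scene");A=cv2.resize(c["img"],None,fx=4,fy=4,interpolation=cv2.INTER_CUBIC)
cv2.imwrite("pics/s3.png",A[700:1300,600:1400])
for y in(-100,-110,-115,-120):
    print(y,(proj(c,T(PC,np.array([[65,y+55,90],[65,y-55,90],[-65,y+55,90.]])))*4-[600,700]).round().tolist())
```

```text
[ 484.82391813 -362.78281989  146.4320688 ] [-0.21955344  0.26263934 -0.81197572] [  -8.7 -142.1]
-100 [[378.0, 378.0], [191.0, 471.0], [272.0, 193.0]]
-110 [[361.0, 386.0], [173.0, 479.0], [256.0, 201.0]]
-115 [[353.0, 391.0], [164.0, 483.0], [248.0, 205.0]]
-120 [[344.0, 395.0], [156.0, 488.0], [240.0, 208.0]]
```

View pics/s3.png

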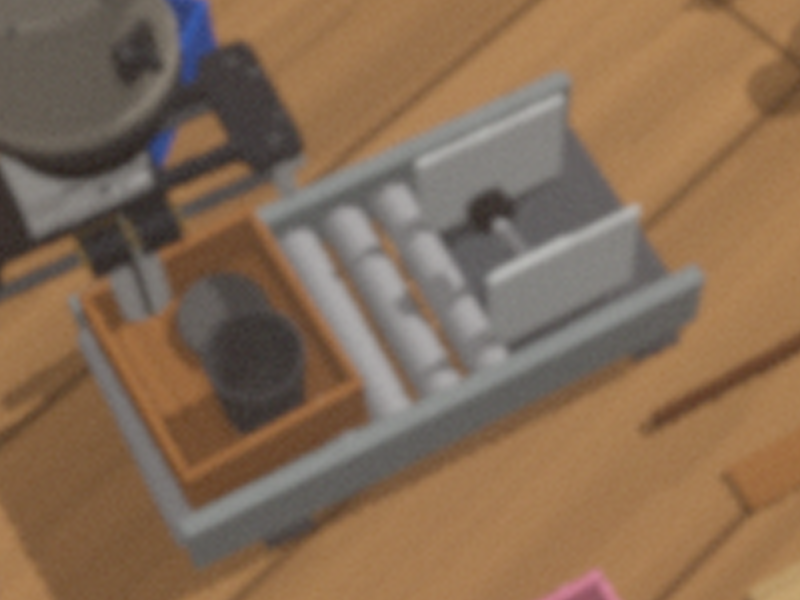

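The crate's front corner in the crop is at (362,385), which gives y ≈ -110, so it is about 97 mm clear. Cup and lid are upright in it. Now the switch roller.

Request:
servo_tool(
  motion=[
    [0,5,0.2,0],
    [0,10,0.4,0],
    [0,15,0.5,0],
    [0,16,0.5,0],
    [2,16,0.5,0],
    [5,16,0.5,0],
    [7,16,0.5,0],
    [7,16,0.5,0],
    [7,16,0.5,0],
  ],
)

```text
time_s: 9.25
tool_pos: [535.4, -211.4, 75.1]
eef_rot: [0.233, 1.56, -0.234]
ft_force: [-0.1, -0.0, -0.0]
grip_width: 0.006
```

Run:
```python
from fit import *
s=r.state();print(s["tool_pos"],s["ft_force"],loc(PC,s["tool_pos"]))
c=r.read_camera("scene");A=cv2.resize(c["img"],None,fx=4,fy=4,interpolation=cv2.INTER_CUBIC)
cv2.imwrite("pics/s4.png",A[700:1200,700:1400])
```

```text
[ 535.37324869 -211.44332918   75.14860982] [-0.13878028 -0.02187336 -0.0201974 ] [-2.6 17.3]
```

View pics/s4.png

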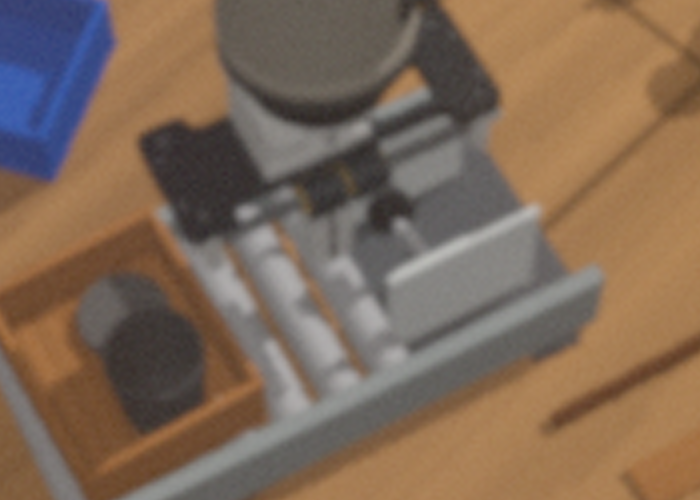

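The fingers stand just in front of the roller, and the roller is undisturbed. Next I push it over, hold, and let it back.

Request:
servo_tool(
  motion=[
    [0,0.6,0,0],
    [0,1.2,0,0],
    [0,1.8,0,0],
    [0,2.4,0,0],
    [0,3,0,0],
    [0,3.6,0,0],
    [0,4.2,0,0],
    [0,4.7,0,0],
    [0,5.1,0,0],
    [0,5.1,0,0],
    [0,5.1,0,0],
    [0,5.1,0,0],
  ],
)

```text
time_s: 10.5
tool_pos: [550.7, -162.7, 75.4]
eef_rot: [0.233, 1.558, -0.233]
ft_force: [-0.2, -4.0, -2.4]
grip_width: 0.002
```

Request:
servo_tool(
  motion=[
    [0,-1,0,0],
    [0,-2,0,0],
    [0,-3,0,0],
    [0,-4,0,0],
    [0,-5,0,0],
    [0,-5.3,0,0],
    [0,-5.3,0,0],
    [0,-5.3,0,0],
    [-4,-5.3,0,0],
    [-8,-5.3,0,0],
    [-12,-5.3,0,0],
    [-13,-5.3,0,0],
    [-13,-5.3,0,0],
  ],
)

```text
time_s: 11.8
tool_pos: [536.4, -212.6, 206.9]
eef_rot: [0.232, 1.555, -0.232]
ft_force: [0.0, -0.1, -0.3]
grip_width: 0.004
```

Run:
```python
from fit import *
RB=[box(-50,50,-95,95,0,60),box(33,38,-84,84,60,78),box(-38,-33,-84,84,60,78)]
s=r.state();print(s["tool_pos"],s["ft_force"],loc(PC,s["tool_pos"]),R.from_rotvec(s["eef_rot"]).as_matrix().round(4)[:,1])
cs={n:r.read_camera(n) for n in("top","scene")}
c=cs["scene"];A=cv2.resize(c["img"],None,fx=4,fy=4,interpolation=cv2.INTER_CUBIC)[700:1200,600:1300]
print("roller rest proj",(proj(c,T(PC,np.array([[-2,55,87.]])))*4-[600,700]).round())
cv2.imwrite("pics/s5.png",A)
g={"top":(139,243),"scene":(359,133)};V=[]
for n in cs:
    c=cs[n];m=np.zeros((420,560),bool)
    for l in("release_box","shutter","shutter_fin"):
        for d in r.silhouettes(c,l):
            ys,xs=np.nonzero(d["region"])
            if len(xs) and np.hypot(xs.mean()-g[n][0],ys.mean()-g[n][1])<30 and len(xs)<3500: m|=d["region"]
            if l!="release_box" and len(xs) and np.hypot(xs.mean()-g[n][0],ys.mean()-g[n][1])<30 : print(n,l,len(xs),xs.mean(),ys.mean())
    V.append((c,cv2.morphologyEx(m.astype(np.uint8),cv2.MORPH_CLOSE,np.ones((5,5))).astype(np.float32)))
ps=[fit([v],RB,[488,226,-.183]) for v in V]+[fit(V,RB,[488,226,-.183])]
for f in ps:
    print(f[0].round(3),round(f[1],3))
p=ps[2][0];print("plate centre in px", [(n,proj(cs[n],T(p,np.array([[0,-45,74.]]))).round(1)) for n in cs])
for y in(-75,-45,30): print(y,T(p,np.array([[0,y,0.]])))
```

```text
[ 536.4391385  -212.60676865  206.94902347] [ 0.04683884 -0.11763342 -0.27286677] [-1.2 16.5] [2.915e-01 9.566e-01 9.000e-04]
roller rest proj [[481. 207.]]
top shutter 591 151.0186125211506 243.44670050761422
top shutter_fin 587 151.52470187393527 243.5502555366269
scene shutter 495 350.31111111111113 129.21818181818182
scene shutter_fin 461 350.3036876355748 129.37310195227766
[ 4.86506e+02  2.26563e+02 -1.95000e-01] 0.047
[ 4.90558e+02  2.28165e+02 -1.45000e-01] 0.091
[ 4.88004e+02  2.27303e+02 -1.87000e-01] 0.171
plate centre in px [('top', array([[152. , 243.2]])), ('scene', array([[349.4, 128.5]]))]
-75 [[474.0558956  153.61107244   0.        ]]
-45 [[479.63521537 183.08769353   0.        ]]
30 [[493.58351478 256.77924626   0.        ]]
```

View pics/s5.png

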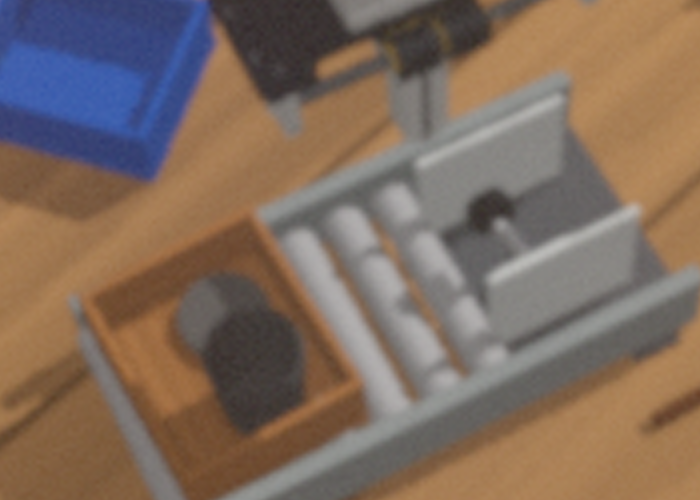

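The roller is back at its resting place in the picture (490,208), as before the push. The push went about 39 mm against 4 N. Now the release box.

Request:
servo_tool(
  motion=[
    [0,33.2,-16.6,-6],
    [0,33.2,-16.6,-6],
    [0,33.2,-16.6,-6],
    [0,33.2,-16.6,-6],
    [0,33.2,-16.6,-6],
    [0,33.2,-16.6,-6],
    [0,33.2,-16.6,-6],
    [0,33.2,-16.6,-6],
    [0,33.2,-16.6,-6],
    [0,33.2,-16.6,-6],
    [4,33.2,-16.6,-6],
    [8,33.2,-16.6,-6],
    [8,33.2,-16.6,-6],
    [8,33.2,-16.6,-6],
  ],
)

```text
time_s: 13.6
tool_pos: [473.9, 151.7, 126.0]
eef_rot: [0.151, 1.566, -0.153]
ft_force: [0.9, 0.4, 1.8]
grip_width: 0.003
```

```bash
echo 'PB=np.array([487.7,227.,-.19])' >> fit.py
python3 - <<'E'
from fit import *
s=r.state();M=R.from_rotvec(s["eef_rot"]).as_matrix();print(s["tool_pos"],s["ft_force"],loc(PB,s["tool_pos"]),"yaw",-np.arctan2(M[0,1],M[1,1]))
c=r.read_camera("scene");A=cv2.resize(c["img"],None,fx=6,fy=6,interpolation=cv2.INTER_CUBIC)[450:1050,1760:2500]
cv2.imwrite("pics/s6.png",A)
E
```

```text
[473.94432824 151.71409179 125.96804651] [0.88933485 0.43465293 1.81726666] [  0.7 -76.5] yaw -0.1940187390261917
```

View pics/s6.png

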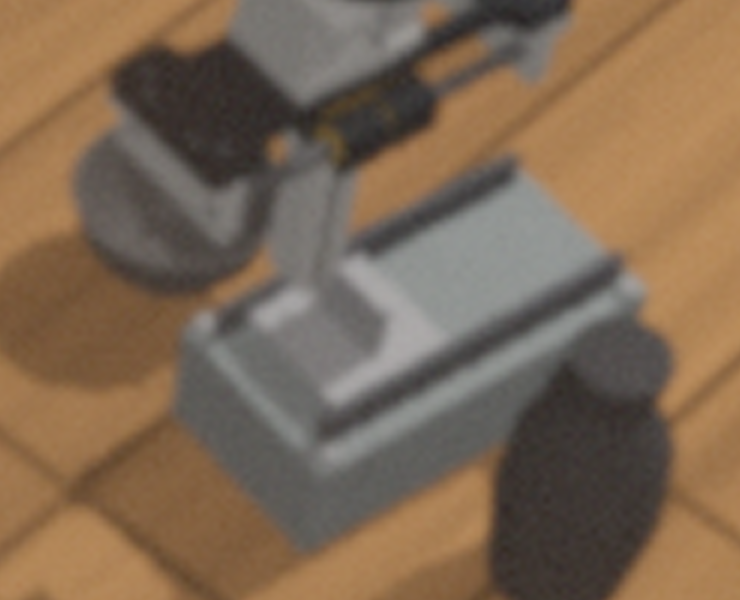

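The fingertips are on the near (-y) side of the fin (crop (350,310)), with the vase and bowl clear. I'll lower and push the shutter aside.

Request:
servo_tool(
  motion=[
    [2,0,0,0],
    [4.2,0,0,0],
    [4.2,0,0,0],
    [4.2,0,0,0],
  ],
)

```text
time_s: 14.05
tool_pos: [474.6, 153.1, 85.1]
eef_rot: [0.152, 1.564, -0.151]
ft_force: [0.2, 0.3, -0.7]
grip_width: 0.007
```

Request:
servo_tool(
  motion=[
    [0,0.5,0,0],
    [0,1,0,0],
    [0,1.5,0,0],
    [0,2,0,0],
    [0,2.6,0,0],
    [0,3.2,0,0],
    [0,3.8,0,0],
    [0,4.4,0,0],
    [0,5,0,0],
    [0,5.6,0,0],
    [0,6.2,0,0],
    [0,6.8,0,0],
    [0,7.2,0,0],
    [0,7.6,0,0],
    [0,7.8,0,0],
    [0,7.8,0,0],
  ],
)

```text
time_s: 15.65
tool_pos: [488.6, 229.9, 83.4]
eef_rot: [0.151, 1.566, -0.15]
ft_force: [-0.1, 0.2, -0.4]
grip_width: 0.007
```

Request:
servo_tool(
  motion=[
    [0,0.2,0,0],
    [0,0.3,0,0],
    [0,0.4,0,0],
    [0,0.5,0,0],
    [0,0.5,0,0],
  ],
)

```text
time_s: 16.15
tool_pos: [489.0, 232.4, 83.4]
eef_rot: [0.15, 1.567, -0.154]
ft_force: [-3.8, -12.3, 9.0]
grip_width: 0.004
```

Run:
```python
from fit import *
s=r.state();print(s["tool_pos"],s["ft_force"],loc(PB,s["tool_pos"]))
c=r.read_camera("scene");A=cv2.resize(c["img"],None,fx=6,fy=6,interpolation=cv2.INTER_CUBIC)[450:1050,1760:2500]
cv2.imwrite("pics/s7.png",A)
```

```text
[489.00902541 232.41014859  83.35252468] [ -3.83513237 -12.30645988   9.03555481] [0.3 5.6]
```

View pics/s7.png

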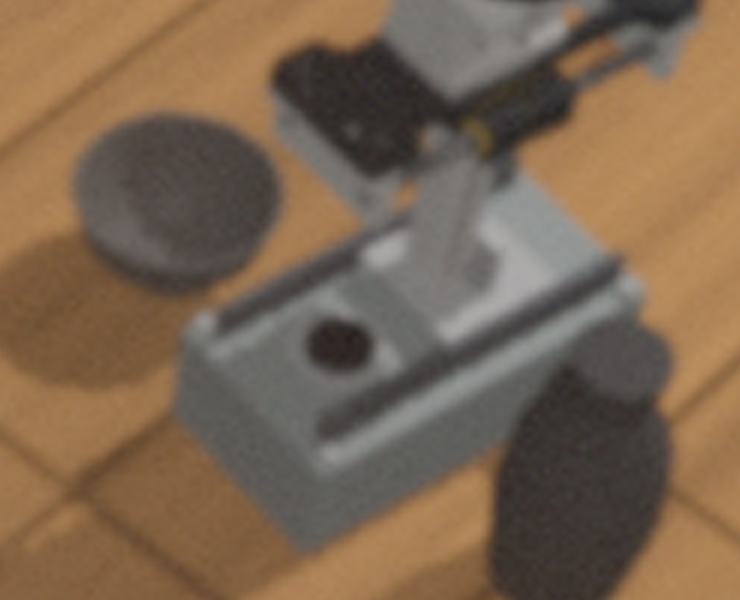

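The shutter is at its end stop (12 N, finger at box y 5.6 as expected), and the button shows uncovered at crop (340,345). Moving over the button.

Request:
servo_tool(
  motion=[
    [0,-1,0,0],
    [0,-3,0,0],
    [0,-5.2,0,0],
    [0,-5.2,0,0],
    [0,-5.2,0,0],
  ],
)

```text
time_s: 16.7
tool_pos: [479.6, 182.5, 83.7]
eef_rot: [0.152, 1.565, -0.152]
ft_force: [-0.6, 0.0, 0.8]
grip_width: 0.003
```

Run:
```python
from fit import *
s=r.state();print(s["tool_pos"],s["ft_force"],loc(PB,s["tool_pos"]))
```

```text
[479.63113574 182.51987188  83.69190659] [-0.59918349  0.02259532  0.82058359] [  0.5 -45.2]
```

Request:
servo_tool(
  motion=[
    [0.8,0,0,0],
    [1.4,0,0,0],
    [1.8,0,0,0],
    [2,0,0,0],
    [2.2,0,0,0],
    [2.4,0,0,0],
    [2.4,0,0,0],
    [2.4,0,0,0],
  ],
)

```text
time_s: 17.5
tool_pos: [479.5, 183.7, 60.2]
eef_rot: [0.151, 1.566, -0.15]
ft_force: [-8.1, -0.3, 22.0]
grip_width: 0.002
```

The button is at its stop (tip z 60.2, 22 N). I'll let it up and go over the fin to its far side.

Request:
servo_tool(
  motion=[
    [-1,0,0,0],
    [-3,0,0,0],
    [-6,0,0,0],
    [-6.5,0,0,0],
    [-6.5,4,0,0],
    [-6.5,8,0,0],
    [-6.5,9.3,0,0],
    [-6.5,9.3,0,0],
    [-5,9.3,0,0],
    [-2.4,9.3,0,0],
    [-2.4,9.3,0,0],
    [-2.4,9.3,0,0],
  ],
)

```text
time_s: 18.7
tool_pos: [497.3, 273.4, 83.6]
eef_rot: [0.151, 1.566, -0.153]
ft_force: [0.1, 0.2, -0.2]
grip_width: 0.003
```

Run:
```python
from fit import *
s=r.state();print(s["tool_pos"],s["ft_force"],loc(PB,s["tool_pos"]))
```

```text
[497.31261184 273.4232099   83.56277496] [ 0.13077234  0.22453209 -0.18694851] [ 0.7 47.4]
```

Request:
servo_tool(
  motion=[
    [0,-0.5,0,0],
    [0,-1,0,0],
    [0,-1.5,0,0],
    [0,-2,0,0],
    [0,-2.6,0,0],
    [0,-3.2,0,0],
    [0,-3.8,0,0],
    [0,-4.4,0,0],
    [0,-5,0,0],
    [0,-5.6,0,0],
    [0,-6.2,0,0],
    [0,-6.8,0,0],
    [0,-7.2,0,0],
    [0,-7.5,0,0],
    [0,-7.7,0,0],
    [0,-7.8,0,0],
    [0,-7.9,0,0],
    [0,-7.9,0,0],
  ],
)

```text
time_s: 20.5
tool_pos: [482.4, 197.5, 83.5]
eef_rot: [0.151, 1.565, -0.15]
ft_force: [-0.4, 3.1, 1.4]
grip_width: 0.001
```

Request:
servo_tool(
  motion=[
    [0,-0.1,0,0],
    [0,-0.2,0,0],
    [0,-0.2,0,0],
  ],
)

```text
time_s: 20.8
tool_pos: [482.3, 197.3, 83.6]
eef_rot: [0.152, 1.565, -0.148]
ft_force: [2.4, 13.3, -6.7]
grip_width: 0.001
```

Request:
servo_tool(
  motion=[
    [0,1,0,0],
    [0,2,0,0],
    [-4,2,0,0],
    [-8,2,0,0],
    [-12,2,0,0],
    [-14,5,0,0],
    [-14,10,0,0],
    [-14,15,0,0],
    [-14,18,0,0],
    [-14,18,0,0],
    [-14,18,0,0],
    [-14,18,0,0],
  ],
)

```text
time_s: 22.0
tool_pos: [516.5, 370.8, 223.3]
eef_rot: [0.151, 1.566, -0.152]
ft_force: [-0.4, -0.8, -0.1]
grip_width: 0.009
```

Run:
```python
from fit import *
s=r.state();print(s["tool_pos"],s["ft_force"],s["time_s"])
c=r.read_camera("scene");A=cv2.resize(c["img"],None,fx=3,fy=3,interpolation=cv2.INTER_CUBIC)[240:840,440:1240]
cv2.imwrite("pics/s8.png",A)
for n in("vase","bowl"):
    for d in r.silhouettes(c,n): print(n,d["extent"],round(d["confidence"],2))
```

```text
[516.46392572 370.80568495 223.2830992 ] [-0.35778401 -0.81017328 -0.14926612] 22.0
vase [372.0, 131.9, 32.0, 47.6] 0.73
bowl [305.5, 94.5, 36.1, 31.8] 0.85
bowl [321.6, 98.4, 80.2, 65.7] 0.44
bowl [171.3, 227.8, 68.5, 76.4] 0.25
```

View pics/s8.png

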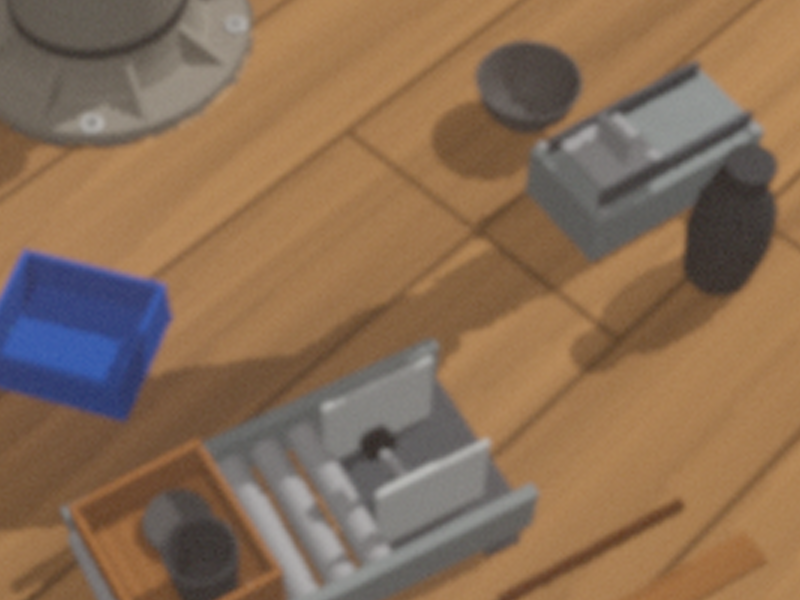

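The last picture shows the shutter home over the button (615,140) and the roller at rest (378,442). The crate is back with its cup and lid, the vase and bowl haven't moved, and the arm is clear. Handing in.

```bash
python3 -c "
from station import r
print(r.job_done())"
```

```text
the job is handed in; nothing more can be done
None
```

I did every step in order and handed the job in at about 22 s of the 64 s allowed; the hand-in gives no verdict.

- **Crate:** I slid it back from inside its rear wall to conveyor y ≈ -110 mm, about 97 mm clear of the roller. Cup and lid were still upright and flat in it in the last picture.
- **Switch:** I pushed the roller about 39 mm (roughly 0.65 rad, against 4 N), well past the click. It showed back at rest afterwards.
- **Release box:** I pushed the shutter to its far stop (12 N). I then pressed the button fully down (fingertips at z = 60.2 mm, 22 N), let it up, and pushed the shutter back to its home stop (13 N).
- **Vase and bowl:** Both were upright at the end. Their outlines moved by at most about 4 pixels from the start, which I put down to the networks' scatter.
- **Arm:** It was clear of everything at hand-in, with no contact force.

Two checks fell short:

- **Release box yaw:** The two cameras disagreed, at -0.20 and -0.15 rad. I used -0.19, and the shutter stop then came within 1 mm of where that predicted.
- **Button up:** After the press this was not seen directly, because the shutter covers it. The shutter slid home over it without catching.

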